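Load a die cassette into the push-push dock

TASK

Put the narrow die cassette into the leaning bay of the dock, tab outward, and press it slowly and gently straight in until the push-push latch catches, so that it stays sunk in the bay when you let go; check it, because an incomplete press springs out again. Press no harder than the latch needs, and leave the wide cassette, the hand counter and the steel punch block where they are.

Things in the scene. Friction and masses are not known exactly. Their poses are not given: they have to be found in the camera images.
- cassette: the narrow die cassette: plain aluminium block 32 (x) x 70 (y) mm, 75 mm high to its shoulder, with a dark steel grip tab on top 14 (x) x 50 (y) x 30 mm; 105 mm high in all, about 0.36 kg. Its lowest 8 mm are 2.5 mm narrower on every side. Origin: centre of the underside; z up along the block towards the tab. It starts upright on the bench. It fits the bay either way round.
- wide_cassette: a cassette of the same make that does not fit this dock: 44 (x) x 96 (y) mm, same heights and same tab, 0.5 kg; origin at the centre of its underside. A bystander.
- dock: the dock, fixed to the bench: grey housing on a dark base plate 160 x 130 mm with a bay leaning 25 degrees from vertical, its mouth up and towards the dock's -x side (roughly towards the robot). Origin: on the bench under the housing; the base plate reaches from 65 mm before it (-x) to 95 mm behind it; z up. Highest point of the dock about 0.15 m above the bench.
- bay_mouth (a point): centre of the bay's mouth, at rim level, about 14 mm to the -x side of the dock's origin, 134 mm above the bench. z points out of the bay along its axis (25 degrees from vertical, leaning to the dock's -x side), y along its long side, x along its short side. Inside 35 (x) x 73 (y) mm: 1.5 mm play a side; 10 mm high funnel lips open it 3 mm wider a side. Outer size at the rim 55 x 92 mm.
- bay: the leaning bay; origin on its axis at the inner floor, 115 mm below the mouth; same axes. A sprung carriage fills it 70 mm below the rim: there the cassette first rests, shoulder 5 mm above the rim, tab wholly outside. The spring gives 8 N at first, 12 N at the end; with the latch's drag the push can reach 20 N. Fingers cannot go down beside the tab: press with closed fingers on its top.
- carriage: the sprung carriage with the push-push latch (origin: its top face). It goes in 24 to 31 mm to a hard end, whose depth differs every time and cannot be seen; the latch sets only in the last 2 mm: press slowly to about 25 N. Let go, a latched cassette comes back 4 mm and stays 20 to 27 mm below its resting level; an unlatched one springs out. A second full press releases it. Over 60 N damages it.
- tally_counter: bystander: round hand counter, 45 x 52 x 33 mm; origin at the centre of its underside
- spare_punch: bystander: ground steel block 32 x 50 x 43 mm with a round boss on top; origin at the centre of its underside
There are look-alikes about, which are no part of the job. Leave any pink look-alike of the cassette alone.

How it is judged:
By the outcome, as a careful person would: the job done as asked, in the order asked, and still so for the second after the job is handed in, with the robot touching nothing.
It also fails if it takes over 48 s, if anything falls off the work surface, if the arm or the gripper's body presses on something with over 40 N, if the wrist force passes 120 N, or if a joint passes its speed limit or range.

ROBOT

A 6-joint arm with a two-finger parallel gripper is mounted at the origin on a cart in front of the work surface, level with it; the furniture and walls round the work are solid. World frame = base frame: x ahead of the robot, y to its left, z up, the work surface at z = 0. Lengths are in m, angles in rad, forces in N, time in s.
With the tool pointing down it reaches from about 0.2 to 0.875 m from the base axis. Payload 3.4 kg.
Tool frame: the origin (TCP) lies between the finger pads; the fingertips stand 25 mm ahead of it and the grasp point (between the pads) lies 6 mm ahead of it (r.nose_length is the z of the fingertips in the tool frame, in m); z points along the fingers, y is the line along which they close (so a half turn about z gives the same grasp; the last joint's range is limited). The gripper opens to 94 mm and grips with 3 to 60 N. Pads are 16 mm wide; open, the fingers measure 119 mm over their backs; the gripper's body (75 mm by 177 mm) begins 78 mm behind the grasp point.
Start: joints at [1.023, 0.276, 1.505, -0, 1.361, -0.121], TCP at [0.238, 0.523, 0.23] pointing down, gripper open.
Joint ranges: [-2.89, 2.89], [-0.75, 2.08], [0.22, 2.7], [-1.18, 4.32], [0.11, 2.71], [-2.7, 2.7]. Speed limits (rad/s): [2.57, 2.57, 3.14, 3.14, 3.14, 3.14].

INTERFACE

Orientations are given as a unit quaternion [w, x, y, z].
In Python, from plant import r, gripper_to, inverse_kinematics, vision, models, telemetry gives the robot as it stands. Calls block until the motion is done:
- r.move_to(position, orientation): joint-space move of the TCP to a pose.
- r.move_l(position, rot=None, vel=0.15, guard=None): straight line of the TCP; rot=None keeps the orientation; vel is the mean speed in m/s. With guard (N) it stops when the force on the tool has changed by that much, and returns True; else False.
- r.movej(angles): joint-space move.
- gripper_to(opening, f_grip=None): finger opening in m; f_grip is the grip in N (None keeps the last); returns when the fingers have stopped.
- r.hold(seconds).
- inverse_kinematics(position, orientation): joint angles nearest the present ones, or None.
- vision.snapshot(name): name is "side" or "top" or "wrist"; returns the picture (420x560x3 uint8, red, green, blue); there is no depth.
- vision.get_calibration(name): a dict with "fx", "fy", "cx", "cy" (pixels), "position" and "orientation" of the camera in the world. Camera axes: x right, y down, z forward; pixel columns grow to the right and rows downward; lengths in m; the calibration is good to about 2 mm. A picture is of the moment at which its call begins: read the wrist's pose just before it. get_calibration takes no time and is no camera call; for the wrist camera it gives the pose at the moment of the call.
A pose or a line that the arm cannot do raises r.PlanningError and nothing moves.
- r.sign_off(): hands the job in; it is judged then, once.
Trained networks look in the newest picture that a camera, given by its name, has taken for a name from the list of things; names that differ only in an ending like _2 or _b are one class to them, and where a whole thing is asked for, a point or a joint stands for the part that bears it (a point fixed in the world has none). Each returns a list of dicts, best first, with "score" (0 to 1); they miss things now and then, are a little off and sometimes report something else, mostly with a low value. They report only what shows in the picture. A call takes as long as a camera call. They do not tell look-alikes from the thing itself.
- models.boxes_of(thing, camera): "at" ([x, y, z] in m, in world coordinates, good to about 4 mm: the middle of the surface that is visible of it).
- models.regions_of(thing, camera): "pixels" (420x560 bool, what is visible of it).
- models.mark_of(thing, camera): "at" ([x, y, z] in m, in world coordinates, good to about 4 mm: a listed point, or the origin of a listed thing).
Readings, each from a call of its own:
- telemetry.current_t(): time.
- telemetry.current_joints(): joint angles.
- telemetry.current_dq(): joint speeds.
- telemetry.current_joint_efforts(): joint torques, N m.
- telemetry.current_ee_pos(): TCP position.
- telemetry.current_tool_rot(): TCP orientation.
- telemetry.current_wrist_force(): force on the tool from outside, world axes, zero at the start.
- telemetry.current_torque(): the same for the moment, N m.
- telemetry.current_opening(): finger opening in m.
- telemetry.current_finger_force(): force on a finger pad.
Only numpy, scipy, OpenCV 4.12 (cv2) and the standard library are available. Lean on these libraries where they do the work, as an engineer would, in place of code of your own. Each camera call takes 0.05 s, during which the arm holds its last target. There are 200 camera calls.

## Working session

There is one attempt and no reset: what is moved stays moved. The work goes in short steps, each a Python script; the robot and the scene stay as the last script left them, time stands still between calls to the robot, and variables do not carry over. Pictures are saved under pics/ and viewed, at most 10 in all, crops included, and the job is handed in when it is done.

```bash
ls; mkdir -p pics; python3 - <<'E'
from plant import r, vision, models, telemetry
import cv2, numpy as np
ims=[]
for c in ("top","side"):
    im=vision.snapshot(c); cv2.imwrite(f"pics/{c}0.png",im[...,::-1])
    k=vision.get_calibration(c); print(c,{a:np.round(b,4).tolist() for a,b in k.items()})
    for t in ("cassette","wide_cassette","dock","bay_mouth","tally_counter","spare_punch"):
        print(t,[(np.round(d["at"],3).tolist(),round(d["score"],2)) for d in models.mark_of(t,c)])
print(telemetry.current_t(),r.nose_length)
E
```

```text
pics
top {'fx': 506.1832, 'fy': 506.1832, 'cx': 274.4943, 'cy': 211.1044, 'position': [0.3536, 0.092, 1.0201], 'orientation': [-0.0748, 0.7073, -0.7011, 0.0503]}
cassette [([0.459, -0.06, -0.003], 0.89), ([0.5, 0.219, 0.004], 0.65)]
wide_cassette [([0.428, 0.077, 0.005], 0.93)]
dock [([0.644, 0.22, -0.001], 0.67)]
bay_mouth [([0.622, 0.217, 0.138], 0.97), ([0.335, 0.171, -0.001], 0.32)]
tally_counter [([0.602, 0.033, 0.001], 0.85)]
spare_punch [([0.336, 0.167, 0.002], 0.62)]
side {'fx': 388.9872, 'fy': 388.9872, 'cx': 283.5648, 'cy': 211.9044, 'position': [0.0954, -0.5381, 0.4728], 'orientation': [-0.5179, 0.8107, -0.2305, 0.1466]}
cassette [([0.463, -0.058, -0.003], 0.9), ([0.498, 0.214, 0.003], 0.69)]
wide_cassette [([0.428, 0.077, -0.006], 0.71)]
dock [([0.64, 0.215, -0.002], 0.72)]
bay_mouth [([0.629, 0.219, 0.132], 0.93), ([0.641, 0.219, 0.001], 0.74)]
tally_counter [([0.6, 0.031, -0.002], 0.78)]
spare_punch [([0.344, 0.174, 0.0], 0.66), ([0.426, 0.08, -0.001], 0.57)]
0.7 0.025
```

View pics/top0.png

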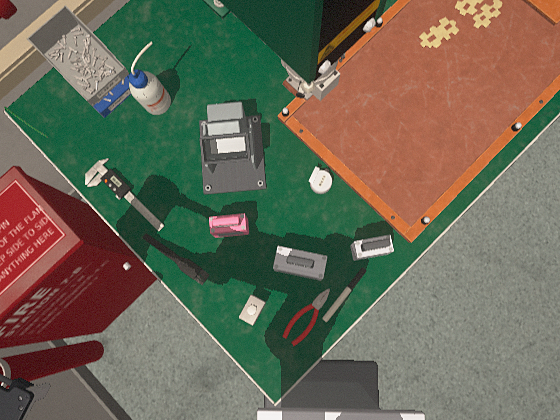

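View pics/side0.png

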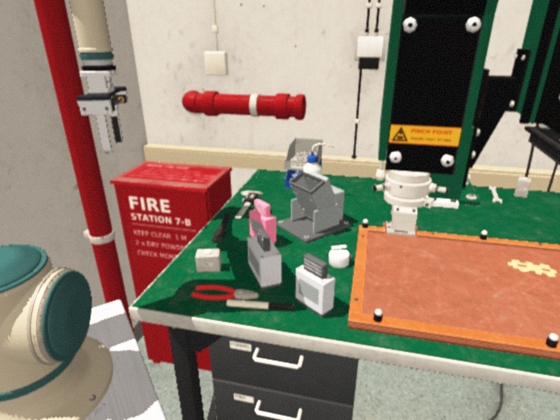

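The top view shows three cassette-like blocks: grey narrow at (373,247), pink at (229,224), and grey wide at (300,262). The narrow aluminium one at (373,247) fits the description. Pink is the look-alike to leave alone, and the one at (300,262) is longer, so it is the wide cassette. The dock is at (233,150) and its mouth opens towards the robot. Next I'll fit the poses from the silhouettes and confirm in a crop.

```bash
cat > h.py <<'E'
from plant import r, gripper_to, inverse_kinematics, vision, models, telemetry
import numpy as np, cv2
from scipy.spatial.transform import Rotation as R
from scipy.optimize import minimize
def rot(q): return R.from_quat(np.r_[q[1:],q[0]])
def quat(Rm):
    q=R.from_matrix(Rm).as_quat(); return np.r_[q[3],q[:3]]
def proj(P,k):
    p=rot(k["orientation"]).inv().apply(np.atleast_2d(P)-k["position"])
    return np.c_[k["fx"]*p[:,0]/p[:,2]+k["cx"],k["fy"]*p[:,1]/p[:,2]+k["cy"]]
def ray(uv,k,z):
    d=rot(k["orientation"]).apply([(uv[0]-k["cx"])/k["fx"],(uv[1]-k["cy"])/k["fy"],1])
    return np.array(k["position"])+d*(z-k["position"][2])/d[2]
def box(x,y,z0,z1): return np.array([[a*x/2,b*y/2,c] for a in(-1,1) for b in(-1,1) for c in(z0,z1)])
BODY=[box(27,65,0,8)/1e3,box(32,70,8,75)/1e3,box(14,50,75,105)/1e3]
def place(B,x,y,yaw): return R.from_euler("z",yaw).apply(B)+[x,y,0]
def sil(p,k):
    S=4; m=np.zeros((420*S,560*S),np.uint8)
    for B in [np.r_[BODY[0],BODY[1]],BODY[2]]:
        h=cv2.convexHull((proj(place(B,*p),k)*S+S/2).astype(np.float32)); cv2.fillConvexPoly(m,np.round(h).astype(np.int32),1)
    return cv2.resize(m.astype(np.float32),(560,420),interpolation=cv2.INTER_AREA)
def fit(obs,p0):
    def cost(p): 
        c=0
        for mk,k in obs:
            s=sil(p,k); c+=1-np.minimum(s,mk).sum()/np.maximum(s,mk).sum()
        return c
    best=None
    for y in np.linspace(-np.pi/2,np.pi/2,9)[:-1]:
        o=minimize(lambda q:cost([q[0],q[1],q[2]]),[*p0,y],method="Nelder-Mead",options=dict(initial_simplex=np.array([[*p0,y],[p0[0]+.01,p0[1],y],[p0[0],p0[1]+.01,y],[*p0,y+.3]]),maxiter=80))
        if best is None or o.fun<best.fun: best=o
    return best.x,best.fun
E
python3 - <<'E'
from h import *
obs=[];ims={}
for c in("top","side"):
    ims[c]=vision.snapshot(c);k=vision.get_calibration(c)
    u=proj([.461,-.059,.06],k)[0]
    L=models.regions_of("cassette",c)
    for d in L:
        m=d["pixels"]; ys,xs=np.nonzero(m); print(c,d["score"],xs.mean(),ys.mean(),m.sum())
    d=min(L,key=lambda d:np.hypot(*(np.argwhere(d["pixels"]).mean(0)[::-1]-u)))
    obs.append((d["pixels"].astype(np.float32),k))
p,f=fit(obs,[.461,-.059]); print(p,f)
kt=vision.get_calibration("top")
for uv in((203,190),(267,185)): print(ray(uv,kt,.005))
def crop(c,x0,y0,w,h,s,P=None):
    im=cv2.resize(ims[c][y0:y0+h,x0:x0+w,::-1],None,fx=s,fy=s,interpolation=cv2.INTER_CUBIC)
    if P is not None:
        k=vision.get_calibration(c)
        for B in BODY[1:]:
            for z in(0,1):
                q=proj(place(B,*P),k)[z::2][[0,1,3,2]]
                cv2.polylines(im,[np.int32((q+.5-[x0,y0])*s)],True,(0,0,255),1)
    return im
a=crop("top",330,210,75,75,5,p);b=crop("side",280,240,75,75,5,p);c=crop("top",190,95,90,75*90//75,4)
cv2.imwrite("pics/c1.png",np.hstack([a,b]))
cv2.imwrite("pics/d1.png",cv2.resize(crop("top",190,95,90,105,1),None,fx=5.5,fy=5.5,interpolation=cv2.INTER_CUBIC))
E
```

```text
top 0.76 228.76903225806453 225.4541935483871 775
top 0.7 371.4386422976501 247.5691906005222 766
side 0.97 314.76827956989246 285.0295698924731 1860
side 0.78 262.19436997319036 218.9798927613941 746
side 0.43 311.5963442498096 191.8255902513328 1313
[ 0.45758865 -0.05915901  0.1868848 ] 0.10861146450042725
[0.57876033 0.27658632 0.005     ]
[0.58986284 0.14449892 0.005     ]
```

View pics/c1.png

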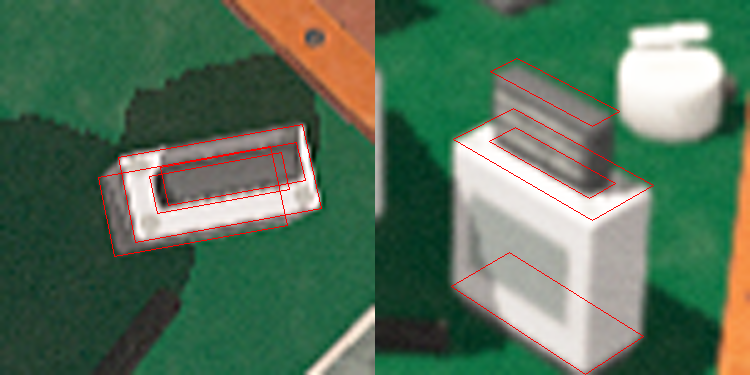

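View pics/d1.png

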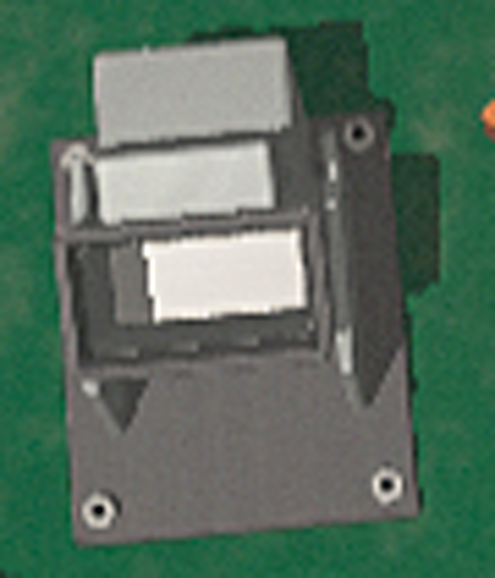

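The crop confirms it: the fitted narrow 32x70 outline sits on the plain aluminium block in both views, at (0.458,-0.059) with yaw 0.187. The dock crop shows the base plate corners at full-image (204,194), (266,189), (199.5,120.5), (260.5,117). Next I'll fit the dock and look at the mouth with the wrist camera, from out along the bay axis.

```bash
cat >> h.py <<'E'
def bayR(yaw):  # columns x,y,z of the bay
    return (R.from_euler("z",yaw)*R.from_euler("y",-np.deg2rad(25))).as_matrix()
def toolR(B,s=1):  # tool z = -bay z, tool y = s*bay x
    z=-B[:,2]; y=s*B[:,0]; return np.c_[np.cross(y,z),y,z]
def pick(pos,B):  # half-turn choice: nearest-to-mid last joint
    L=[(abs(q[5]),quat(toolR(B,s))) for s in(1,-1) if (q:=inverse_kinematics(pos,quat(toolR(B,s)))) is not None]
    print("j6",[round(l[0],2) for l in L]); return min(L,key=lambda l:l[0])[1]
E
python3 - <<'E'
from h import *
k=vision.get_calibration("top")
obs=np.array([(204.2,194),(266,188.6),(199.5,120.5),(260.5,116.8)])-.5
loc=np.array([(-65,65),(-65,-65),(95,65),(95,-65)])/1e3
from scipy.optimize import least_squares
for h in(.006,.012):
    f=lambda p:(proj(np.c_[R.from_euler("z",p[2]).apply(np.c_[loc,0*loc[:,0]])[:,:2]+p[:2],np.full(4,h)],k)-obs).ravel()
    o=least_squares(f,[.642,.218,0.]);print(h,o.x,np.round(o.fun,1))
x,y,yaw=o.x; B=bayR(yaw)
m=np.array([x-.014*np.cos(yaw),y-.014*np.sin(yaw),.134]);print("mouth",m)
p=m+B[:,2]*.17
q=pick(p,B); print(q); r.move_to(p,q)
k=vision.get_calibration("wrist");im=vision.snapshot("wrist")
print(k,[(d["at"],d["score"]) for d in models.mark_of("bay_mouth","wrist")],telemetry.current_t())
np.save("wk.npy",k,allow_pickle=True)
C=np.array([[a*sx/2e3,b*sy/2e3,0] for sx,sy in((55,92),(41,79)) for a,b in((-1,-1),(-1,1),(1,1),(1,-1))])@B.T+m
print(proj(C,k).round(1).tolist())
v=im[...,::-1].copy(); cv2.imwrite("pics/w0raw.png",v)
for i in(0,4): cv2.polylines(v,[np.int32(proj(C[i:i+4],k))],True,(0,0,255),1)
cv2.imwrite("pics/w0.png",v)
E
```

```text
0.006 [0.64075129 0.21716561 0.08846611] [-0.7  0.4  0.4  0.6  0.1  0.2  0.3 -1.3]
0.012 [0.63899416 0.21642249 0.08849113] [-0.9  0.7  0.6  0.8 -0.1 -0.   0.5 -1.6]
mouth [0.62504894 0.21518523 0.134     ]
j6 [np.float64(0.25)]
[0.14612674 0.65913514 0.72020467 0.15966553]
{'fx': 324.8582291858065, 'fy': 324.8582291858065, 'cx': 281.694209475358, 'cy': 204.86982891752942, 'position': array([0.48213538, 0.26871974, 0.42889725]), 'orientation': array([0.10215143, 0.97022698, 0.01860147, 0.21881197])} [([0.6278, 0.2213, 0.1347], 0.66)] 2.65
[[256.3, 238.1], [254.7, 149.8], [310.2, 149.8], [308.4, 238.2], [262.8, 232.3], [261.8, 156.4], [303.1, 156.4], [301.9, 232.3]]
```

View pics/w0.png

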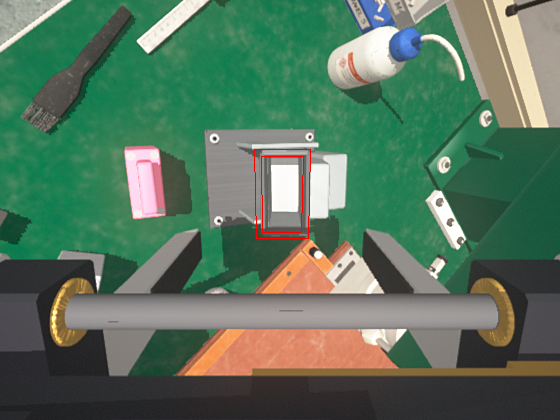

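The wrist view shows the mouth rim near (285,193). My overlay sits a few px too low, so I'll enlarge that area to read the corners.

```bash
python3 -c "
import cv2
v=cv2.imread('pics/w0raw.png')[125:245,200:355];cv2.imwrite('pics/w0c.png',cv2.resize(v,None,fx=5,fy=5,interpolation=cv2.INTER_CUBIC))"
```

```text
(no output)
```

View pics/w0c.png

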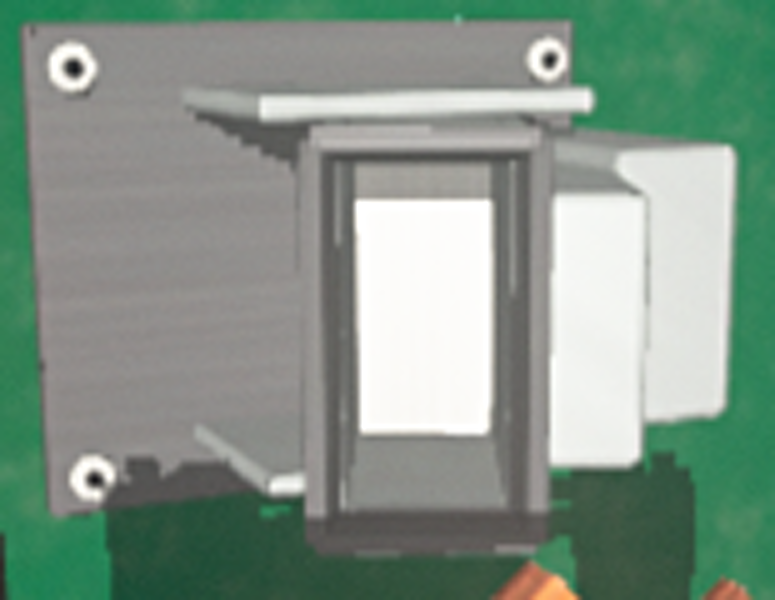

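The rim's outer corners are at full-image x 260–310, y 150–235. That puts the mouth about +2.5 mm in bay x and y from the plate fit, at (0.627,0.2185,0.135), which agrees with the networks, and the yaw fits. Next is the grasp.

```bash
python3 - <<'E'
from h import *
x,y,yaw=0.4577,-0.0592,0.187
B=R.from_euler("z",yaw).as_matrix()
p=np.array([x,y,.105]); q=pick(p+[0,0,.1],B)
gripper_to(.045,25)
r.move_to(p+[0,0,.1],q)
im=vision.snapshot("wrist");cv2.imwrite("pics/g0.png",im[...,::-1])
print([(np.round(d["at"],4),round(d["score"],2)) for d in models.mark_of("cassette","wrist")])
print(r.move_l(p,vel=.1,guard=6),telemetry.current_ee_pos(),telemetry.current_wrist_force())
gripper_to(0.0,30)
print("open",telemetry.current_opening(),telemetry.current_finger_force())
r.move_l(p+[0,0,.04],vel=.1)
obs=[]
for c in("top","side"):
    vision.snapshot(c);print(c,[(np.round(d["at"],4),round(d["score"],2)) for d in models.mark_of("cassette",c)])
r.move_l(p+[0,0,.2],vel=.2)
print(telemetry.current_opening(),telemetry.current_wrist_force(),telemetry.current_t())
E
```

```text
j6 [np.float64(0.47), np.float64(2.68)]
[(array([ 4.61e-01, -6.16e-02,  3.00e-04]), 0.78)]
False [ 0.45819914 -0.05932045  0.1054975 ] [-0.31113676  0.44759444  0.65165496]
open 0.013746683563514276 29.994120597839355
top [(array([0.4958, 0.2177, 0.0037]), 0.84), (array([ 0.4589, -0.0559,  0.0398]), 0.6)]
side [(array([0.4999, 0.2175, 0.0021]), 0.6), (array([ 0.4575, -0.0584,  0.0358]), 0.57)]
0.013948112976098402 [ 0.17278593  0.26623261 -3.68892148] 8.2167
```

```bash
python3 - <<'E'
from h import *
yaw=.0885;B=bayR(yaw);m=np.array([.627,.2185,.135])
up=m+B[:,2]*(.1055+.10); pre=m+B[:,2]*(.1055+.02)
q=pick(up,B); r.move_to(up,q); r.move_l(pre,vel=.12); r.hold(.3)
ims=[]
for c,(x0,y0) in(("top",(190,80)),("side",(260,120))):
    im=vision.snapshot(c);k=vision.get_calibration(c)
    for t in("bay_mouth","cassette"): print(c,t,[(np.round(d["at"],4),round(d["score"],2)) for d in models.mark_of(t,c)])
    s=4;v=cv2.resize(im[y0:y0+125,x0:x0+100,::-1],None,fx=s,fy=s,interpolation=cv2.INTER_CUBIC)
    def draw(C,col): cv2.polylines(v,[np.int32((proj(C,k)+.5-[x0,y0])*s)],True,col,1)
    o=np.array(telemetry.current_ee_pos())-B[:,2]*.1055
    for P in BODY[1:]:
        for z in(0,1): draw((P[z::2][[0,1,3,2]])@B.T+o,(0,0,255))
    for sx,sy in((55,92),(41,79)): draw(np.array([[a*sx/2e3,b*sy/2e3,0] for a,b in((-1,-1),(-1,1),(1,1),(1,-1))])@B.T+m,(0,255,255))
    ims.append(v)
cv2.imwrite("pics/p1.png",np.hstack(ims)); print("bottom",o,telemetry.current_ee_pos()-pre,telemetry.current_wrist_force(),telemetry.current_t())
E
```

```text
j6 [np.float64(0.26)]
top bay_mouth [(array([0.6227, 0.218 , 0.1356]), 0.72), (array([0.4299, 0.0784, 0.0018]), 0.35)]
top cassette []
side bay_mouth [(array([0.6304, 0.2133, 0.134 ]), 0.89)]
side cassette [(array([0.6226, 0.2189, 0.1522]), 0.76), (array([0.4983, 0.2177, 0.0023]), 0.62)]
bottom [0.61853186 0.21779145 0.15319289] [-4.88513433e-05  3.85129995e-05  6.67349041e-05] [-0.09345457  0.24350316 -2.35042089] 10.7333
```

View pics/p1.png

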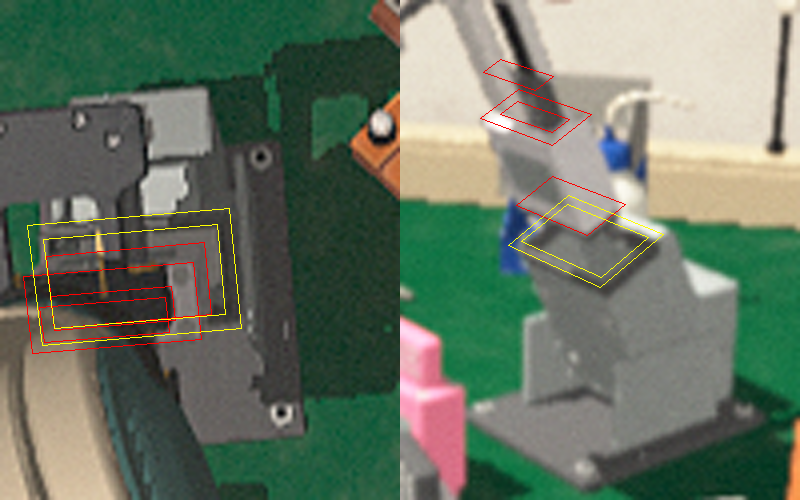

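The side view shows the cassette matching its overlay at (550,150), just above the mouth at (585,240). Any residual is about 1 px, well inside the funnel's capture range. I'll insert it under guard and watch the lateral force.

```bash
cat >> h.py <<'E'
YAW=.0885;BB=bayR(YAW)
def F(): return np.round(BB.T@np.array(telemetry.current_wrist_force()),2)  # in bay axes
def depth(p,m=np.array([.627,.2185,.135])): return np.round(BB.T@(np.array(p)-m)*1e3,2)
E
python3 - <<'E'
from h import *
f0=F();print("f0",f0)
for d in (-.010,-.010,-.010,-.015,-.02,-.02,-.02):
    p=np.array(telemetry.current_ee_pos())+BB[:,2]*d
    g=r.move_l(p,vel=.03,guard=7); print(g,depth(telemetry.current_ee_pos()),F()-f0,round(telemetry.current_t(),2))
    if g: break
E
```

```text
f0 [-1.06  0.25 -2.1 ]
False [ -0.24   0.   115.18] [-0.59 -1.32 -1.47] 11.22
False [-4.2000e-01 -2.0000e-02  1.0491e+02] [-0.94  0.01 -0.28] 11.72
False [-6.100e-01 -5.000e-02  9.462e+01] [-0.67 -0.44 -0.96] 12.21
True [-1.01 -0.41 84.37] [ 1.98 -1.6  -0.79] 12.6
```

```bash
cat >> h.py <<'E'
def at(v,m=np.array([.627,.2185,.135])): return m+BB@(np.array(v)/1e3)
E
python3 - <<'E'
from h import *
f0=np.array([-1.06,.25,-2.1])
e=depth(telemetry.current_ee_pos()); off=np.array([-.2,-.4])
r.move_l(at([*off,e[2]+1]),vel=.03); r.hold(.1); print("rest",depth(telemetry.current_ee_pos()),F()-f0)
for z in (76,68,60,52,44,38,34,30):
    g=r.move_l(at([*off,z]),vel=.03,guard=8); f=F()-f0; e=depth(telemetry.current_ee_pos())
    print(g,e,f,round(telemetry.current_t(),2))
    if f[2]>4 : break
    if g: off=off+np.clip(f[:2]*.15,-.6,.6); print("off",off)
E
```

```text
rest [-0.45 -0.42 85.22] [ 0.   -0.32 -1.28]
False [-0.37 -0.42 75.6 ] [-0.63 -0.51 -1.19] 13.41
False [-0.35 -0.43 67.7 ] [ 0.48 -0.26 -1.72] 13.82
False [-0.35 -0.43 59.7 ] [ 0.19 -0.89 -0.6 ] 14.24
False [-0.33 -0.43 51.72] [-0.55  0.21 -1.64] 14.66
False [-0.31 -0.42 43.75] [-0.22 -0.45 -1.83] 15.07
False [-0.32 -0.44 37.76] [-0.21  0.49 -2.11] 15.43
False [-0.21 -0.37 34.02] [ 0.24 -0.75  0.01] 15.71
False [-0.14 -0.33 30.55] [-1.86  0.82  7.97] 15.99
```

Seated on the carriage with small lateral forces. Release, back off, close the fingers and press.

```bash
python3 - <<'E'
from h import *
off=[-.2,-.4]
r.move_l(at([*off,34.5]),vel=.03); r.hold(.2); print(depth(telemetry.current_ee_pos()),F())
gripper_to(.036); r.hold(.2)
r.move_l(at([*off,80]),vel=.12); gripper_to(0.,20); r.hold(.2)
f0=F(); print("free",f0,telemetry.current_t(),telemetry.current_opening())
r.move_l(at([*off,66]),vel=.06)
g=r.move_l(at([*off,50]),vel=.015,guard=4); e=depth(telemetry.current_ee_pos()); print("touch",g,e,F()-f0,telemetry.current_t())
im=vision.snapshot("side");cv2.imwrite("pics/t.png",cv2.resize(im[100:240,250:400,::-1],None,fx=4,fy=4,interpolation=cv2.INTER_CUBIC))
E
```

```text
[-0.33 -0.5  34.07] [-0.96 -0.21 -2.98]
free [ 0.72 -0.22  0.02] 18.675 0.0004811562226086774
touch True [-0.17 -0.36 58.21] [-0.29 -0.39  3.33] 19.6833
```

View pics/t.png

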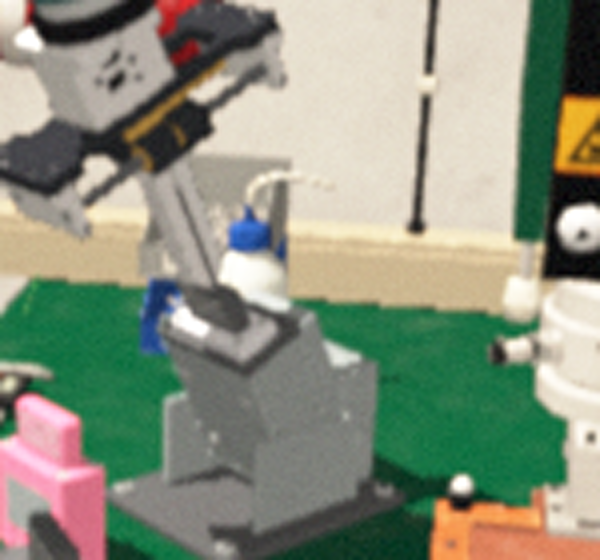

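The side view shows the closed fingers resting on the tab top at (230,300), with the cassette's shoulder just above the rim. Now the slow press.

```bash
python3 - <<'E'
from h import *
f0=np.array([.72,-.22,.02]); off=[-.2,-.4]; z0=58.4
g=r.move_l(at([*off,z0-19]),vel=.012,guard=20); print(g,depth(telemetry.current_ee_pos()),F()-f0)
z=z0-19
while z>z0-35 and not g:
    z-=.4; g=r.move_l(at([*off,z]),vel=.006,guard=10); f=np.mean([F()-f0 for _ in range(3)],axis=0)
    print(round(z,1),depth(telemetry.current_ee_pos())[2],f)
    if f[2]>=24: break
r.hold(.3); print("hold",depth(telemetry.current_ee_pos()),F()-f0,telemetry.current_t())
E
```

```text
False [-4.000e-02 -3.000e-01  4.025e+01] [-2.36  0.13  8.46]
39.0 39.85 [-0.96 -0.33  8.66]
38.6 39.42 [-1.59  0.58  8.03]
38.2 39.05 [-1.46 -0.7   8.4 ]
37.8 38.66 [-0.98  0.85  6.97]
37.4 38.25 [-2.68  0.5   8.16]
37.0 37.88 [-1.56  0.68  9.32]
36.6 37.51 [-2.1  -0.39  8.98]
36.2 37.1 [-0.84  0.46  9.29]
35.8 36.69 [-0.5   0.03  8.5 ]
35.4 36.34 [-1.22 -0.79  9.19]
35.0 35.97 [-0.97  0.02  8.55]
34.6 35.54 [-1.77  0.4   9.03]
34.2 35.07 [-1.3   0.31  8.46]
33.8 34.64 [-1.63 -0.19  8.29]
33.4 34.17 [-0.83  1.66  7.49]
33.0 33.76 [-1.27  0.64  7.1 ]
32.6 33.41 [-0.81  0.27  7.4 ]
32.2 33.02 [-0.29  0.4   9.11]
31.8 32.64 [-1.23  0.11  9.13]
31.4 32.26 [-1.23  0.44  8.25]
31.0 31.9 [-1.08  0.45  9.32]
30.6 31.5 [-0.36  0.66  9.6 ]
30.2 31.11 [-1.86  0.21  8.85]
29.8 30.86 [-0.53 -0.15  9.07]
29.4 30.71 [-1.6   0.39 11.61]
29.0 30.6 [-3.2   0.07 13.7 ]
28.6 30.46 [-2.18  0.16 14.71]
28.2 30.42 [-3.07  0.23 17.47]
27.8 30.28 [-3.38 -0.14 19.07]
27.4 30.2 [-4.16 -0.91 20.88]
27.0 30.12 [-3.37 -0.36 24.3 ]
hold [ 0.67 -0.2  30.13] [-3.9  -0.61 22.58] 29.4833
```

```bash
python3 - <<'E'
from h import *
f0=np.array([.72,-.22,.02]); off=[-.2,-.4]
r.move_l(at([*off,26.5]),vel=.006,guard=8); r.hold(.2); print(depth(telemetry.current_ee_pos()),np.mean([F()-f0 for _ in range(5)],axis=0))
for z in (29,31,32.5,34,35.5,37,39):
    r.move_l(at([*off,z]),vel=.02); print(z,depth(telemetry.current_ee_pos())[2],F()-f0)
print(telemetry.current_t())
E
```

```text
[ 0.91 -0.21 30.01] [-4.9  -0.64 25.45]
29 30.61 [-2.21  0.36 12.34]
31 32.1 [-1.34 -0.32  8.21]
32.5 33.47 [-0.96  0.57  8.9 ]
34 34.93 [-1.68 -0.33  8.45]
35.5 36.41 [-0.98  0.58  8.44]
37 37.86 [-0.55  0.47  7.52]
39 39.83 [-1.65  0.26  8.08]
31.7083
```

It didn't stay: about 8 N still follows the fingers back 10 mm above the end. It may never have latched, or the second push may have released it. I'll press once more in a single pass, with the sideways deflection compensated, then back off straight away.

```bash
python3 - <<'E'
from h import *
f0=np.array([.72,-.22,.02])
r.move_l(at([-.6,-.4,30.4]),vel=.01,guard=14); z=30.4; n=0
print(depth(telemetry.current_ee_pos()),F()-f0)
while z>24:
    z-=.4; r.move_l(at([-.6-(30.4-z)*.25,-.4,z]),vel=.006)
    f=np.mean([F()-f0 for _ in range(4)],axis=0); print(round(z,1),depth(telemetry.current_ee_pos()),f.round(1))
    if f[2]>=25.5: break
r.hold(.3); print("held",depth(telemetry.current_ee_pos()),F()-f0)
for z in (28,31,34,36):
    r.move_l(at([-.6,-.4,z]),vel=.015); print(z,depth(telemetry.current_ee_pos())[2],F()-f0)
    if z>=34 and F()[2]-f0[2]>5: break
print(telemetry.current_t())
E
```

```text
[-0.05 -0.33 31.39] [-0.99  0.84  8.54]
30.0 [-0.1  -0.28 31.02] [-0.3 -0.4  8.8]
29.6 [-0.11 -0.27 30.8 ] [-0.5  0.9 10.3]
29.2 [-0.11 -0.24 30.68] [-0.8 -0.9 12.4]
28.8 [-0.14 -0.26 30.55] [-0.6 -0.7 13.8]
28.4 [-0.11 -0.24 30.45] [-1.2 -0.2 15.7]
28.0 [-0.1  -0.22 30.33] [-2.   0.4 16.9]
27.6 [-0.11 -0.24 30.22] [-1.9 -0.6 19.7]
27.2 [-0.11 -0.21 30.11] [-3.1  0.1 20.5]
26.8 [-0.05 -0.22 30.03] [-2.6 -0.  23.2]
26.4 [-0.03 -0.16 29.93] [-3.1 -0.9 24.6]
26.0 [ 2.000e-02 -1.800e-01  2.983e+01] [-3.6 -2.1 26.2]
held [-1.000e-02 -1.900e-01  2.984e+01] [-4.33 -0.74 27.08]
28 30.34 [-2.1   0.27 18.35]
31 32.17 [-0.84  0.27  8.52]
34 35.01 [-1.12  0.64  8.46]
36.7667
```

```bash
python3 - <<'E'
from h import *
f0=np.array([.72,-.22,.02])
for z in (35,36,37):
    r.move_l(at([-.4,-.4,z]),vel=.02); print(z,depth(telemetry.current_ee_pos()),np.mean([F()-f0 for _ in range(4)],axis=0).round(1))
print(telemetry.current_t(),np.round(telemetry.current_joint_efforts(),1))
im=vision.snapshot("side");cv2.imwrite("pics/t2.png",cv2.resize(im[100:240,250:400,::-1],None,fx=4,fy=4,interpolation=cv2.INTER_CUBIC))
E
```

```text
35 [-0.07 -0.28 35.95] [-0.8 -0.2  8.2]
36 [-0.08 -0.32 36.91] [-0.5 -0.1  8.2]
37 [-0.08 -0.31 37.88] [-1.3  0.7  8.4]
37.5167 [ -0.5 -32.8 -21.3  -0.3  -2.2   0. ]
```

View pics/t2.png

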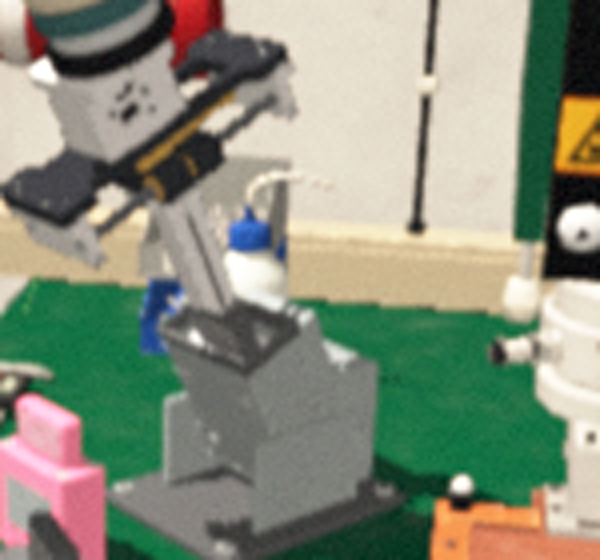

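Still unlatched: the tab top follows the fingers at about 8 N, and the picture shows the block inside the rim at (240,315). One single smooth press, slightly deeper, then straight back.

```bash
python3 - <<'E'
from h import *
f0=np.array([.72,-.22,.02])
m=lambda:np.mean([F()-f0 for _ in range(4)],axis=0).round(1)
r.move_l(at([-1.2,-.4,24.4]),vel=.008); print(depth(telemetry.current_ee_pos()),m(),telemetry.current_t())
r.hold(.4); print(depth(telemetry.current_ee_pos()),m())
r.move_l(at([-.4,-.4,36]),vel=.025); print(depth(telemetry.current_ee_pos()),m(),telemetry.current_t())
E
```

```text
[ 1.1  -0.1  29.48] [-5.6 -1.3 34.9] 39.2917
[ 1.09 -0.1  29.47] [-3.9 -1.4 34.6]
[-0.14 -0.32 36.99] [-1.2 -0.2  8.8] 40.3083
```

Even at 35 N the stop is firm, yet it follows me out. I have never let the carriage return fully to rest since the first press, and my second push in script 2 may have been the "second press" that releases it. So I'll let it out completely, then do one clean continuous press to about 25 N and back off.

```bash
python3 - <<'E'
from h import *
f0=np.array([.72,-.22,.02])
m=lambda:np.mean([F()-f0 for _ in range(4)],axis=0).round(1)
r.move_l(at([-.2,-.4,62]),vel=.06); print("free?",m(),round(telemetry.current_t(),2))
r.move_l(at([-.3,-.4,42]),vel=.03); print(m())
r.move_l(at([-1.1,-.4,26.3]),vel=.009); print("end",depth(telemetry.current_ee_pos()),m(),round(telemetry.current_t(),2))
r.hold(.15)
r.move_l(at([-.3,-.4,36.5]),vel=.03); print("back",depth(telemetry.current_ee_pos()),m(),round(telemetry.current_t(),2))
E
```

```text
free? [-0.6  0.1  0.6] 40.89
[-2.7  0.2  7.5]
end [ 0.94 -0.15 30.  ] [-4.3 -0.8 28. ] 43.61
back [ 0.14 -0.3  36.38] [-0.8  1.   5. ] 44.25
```

The gap between commanded and actual position has vanished, so it looks latched. I'll retreat and check.

```bash
python3 - <<'E'
from h import *
r.move_l(at([-.2,-.4,95]),vel=.11); print(F(),telemetry.current_t())
im=vision.snapshot("side");cv2.imwrite("pics/t3.png",cv2.resize(im[100:240,250:400,::-1],None,fx=4,fy=4,interpolation=cv2.INTER_CUBIC))
print(telemetry.current_t())
E
```

```text
[ 0.17 -0.64 -0.06] 44.9333
44.9833
```

View pics/t3.png

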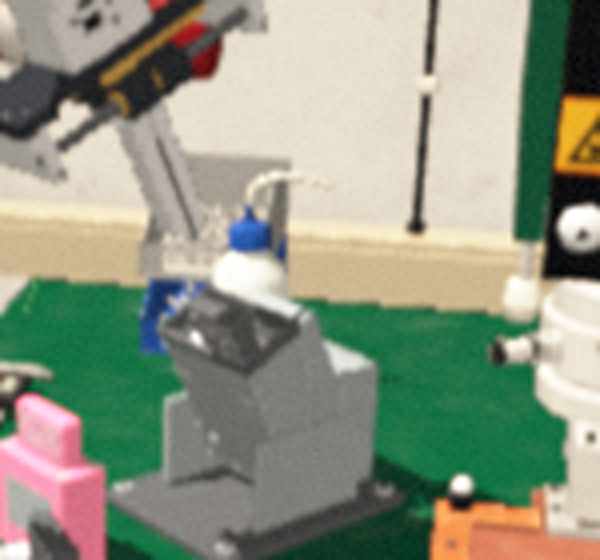

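The picture shows the cassette sunk in the bay with the fingers clear. Only the tab stands slightly above the rim, at (230,325), so it is latched.

```bash
python3 -c "
from plant import r
print(r.sign_off())"
```

```text
the job is handed in; nothing more can be done
None
```

The narrow cassette is latched in the leaning bay, tab outward, and stayed sunk with the fingers clear when I handed in at about 45 s; the latch caught only on the fourth press (about 28 N), one earlier press reached about 35 N, more than the latch needed, and I never moved to touch the bystanders, though I did not re-check their positions at the end.

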